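# Sort the shelf ornaments into their trays

### The arm

A 7-joint arm with a two-finger parallel gripper is mounted at the origin on the work surface. World frame = base frame: x ahead of the robot, y to its left, z up, the work surface at z = 0. Lengths are in m, angles in rad, forces in N, time in s.
With the tool pointing down it reaches from about 0.4 to 0.9 m from the base axis. Payload 5.5 kg.
Tool frame: the origin (TCP) lies midway between the tips of the shut fingers; the grasp point (between the pads) lies 19 mm behind it; z points along the fingers, y is the direction in which the jaws open and shut (so a half turn about z gives the same grasp; the last joint's range is limited). The gripper opens to 92 mm and grips with 3 to 60 N. Pads are 19 mm wide; open, the fingers measure 130 mm over their backs; the gripper's body (75 mm by 190 mm) begins 47 mm behind the grasp point.
Start: joints at [1.426, 0.501, -0.427, 1.55, 0.221, 1.138, -0.21], TCP at [0.258, -0.597, 0.227] pointing down, gripper open.
Joint ranges: [-2.88, 2.88], [-0.31, 2.03], [-1.54, 1.56], [0.2, 2.42], [-1.41, 4.55], [0.19, 2.02], [-2.57, 2.57]. Speed limits (rad/s): [2.57, 2.57, 3.14, 3.14, 3.14, 3.14, 3.14].

### API

Orientations are given as a rotation vector (axis times angle).
In Python, from station import arm gives the robot as it stands.
- The arm moves only by the tool carry_out, never from a script. Its argument "series" is a list of rows, each an object with "delta_pos": the shift along the world's x, y, z in mm, a list of three; "twist": the turn about the world's z in rad; "gripper": the finger opening in mm, from 0 to 91.8. In form: [{"delta_pos": [dx, dy, dz], "twist": twist, "gripper": gripper}, ...]. A call has exactly 5 rows; each row shifts and turns the commanded pose from where the row before left it; what a row does not reach is not made up. A row lasts 1/8 s, in which the tool goes at most 62.5 mm and 10.7 degrees, less where a joint would pass 70% of its speed; a pose out of reach is approached as far as the arm can. A call is refused whole if a number of a shift passes 62.5 or a number of a turn 0.188, either way. A call with a gripper value outside its range is refused whole. The fingers move at their own pace and stop on an object; "force" is the grip in N (left out, the last holds). Time passes only in rows, so rows that do not move let the fingers close, or fill a call up. It gives the time, the measured TCP pose, the force and the opening at its end, in the units of the state.
- arm.read_state(): the state, without advancing time (a new reading comes with each control period).
- arm.camera(name): name is "scene" or "top" or "wrist"; returns the picture (400x640x3 uint8, red, green, blue); there is no depth.
- arm.camera_info(name): a dict with "fx", "fy", "cx", "cy" (pixels), "camera_from_world" (4x4, takes a point from world to camera coordinates); the wrist camera has in their place "tool_from_camera" (4x4, takes a point from camera to tool coordinates, whose origin is the TCP and whose axes are the flange's). Camera axes: x right, y down, z forward; pixel columns grow to the right and rows downward; lengths in m; the calibration is good to about 2 mm. A picture is of the moment at which its call begins: read the wrist's pose just before it. camera_info takes no time and is no camera call.
- arm.close_job(): hands the job in, once; it reports no verdict.
The state is a dict: "t": time; "joint_pos": joint angles; "joint_vel": joint speeds; "joint_torque": joint torques, N m; "eef_pos": TCP position; "tool_rot": TCP orientation; "force": force on the tool from outside, world axes, zero at the start; "torque": the same for the moment, N m; "opening": opening from 0.0 (shut) to 1.0 (fully open).
Only numpy, scipy, OpenCV 4.12 (cv2) and the standard library are available. Lean on these libraries where they do the work, as an engineer would, in place of code of your own. Each camera call takes 0.05 s, during which the arm holds its last target. There are 200 camera calls.

### The job

Sort the mixed ornaments on the shelf by kind: both sleighs into the tray with the white floor, both penguins into the tray with the green floor, and the music box base into the tray with the blue floor. Set each one down gently without dropping it, so that it stands upright and flat on its tray's floor, and let go of it. Leave the clear globe shell and little picket gate undisturbed.

Things in the scene. Friction and masses are not known exactly. Their poses are not given: they have to be found in the camera images.
- crimson_sleigh: Loose crimson toy tin sleigh, about 70 g, 86 mm long (x -44 to +42), 40 mm wide (y), 62 mm high. Open tub 66 long x 40 wide, 14 to 48 mm above the origin, centred at x +3 mm, over steel runners; a 34 mm wide backrest at x 32 to 36 mm rises to 62 mm. Grip it across the 40 mm width. Origin at the centre of its underside; curled runner tips at -x, z up.
- yellow_sleigh: Loose yellow toy tin sleigh, about 70 g, 86 mm long (x -44 to +42), 40 mm wide (y), 62 mm high. Open tub 66 long x 40 wide, 14 to 48 mm above the origin, centred at x +3 mm, over steel runners; a 34 mm wide backrest at x 32 to 36 mm rises to 62 mm. Grip it across the 40 mm width. Origin at the centre of its underside; curled runner tips at -x, z up.
- blue_penguin: Loose blue glazed ceramic penguin, about 90 g, 75 mm tall, standing upright: a round body 42 mm in diameter with plumb sides from 4 to 46 mm above the origin, above it a round head 31 mm across with an orange beak at its -x side. Grip it by the body, across y. Origin at the centre of its underside, z up.
- white_penguin: Loose white glazed ceramic penguin, about 90 g, 75 mm tall, standing upright: a round body 42 mm in diameter with plumb sides from 4 to 46 mm above the origin, above it a round head 31 mm across with an orange beak at its -x side. Grip it by the body, across y. Origin at the centre of its underside, z up.
- music_base: Loose black plastic music box base with a brass disc on top, about 130 g, 36 mm high: a round drum 54 mm in diameter from 10 to 36 mm above the origin, on a foot 60 mm in diameter. A brass winding key sticks out at its -x side to 45 mm from the axis, 15 to 25 mm above the origin: grip the drum across y. Origin at the centre of its underside, z up.
- white_tray: Fixed shallow oak tray with a floor painted white, for the sleighs. Outside 112 (x) x 168 (y) x 12 mm high, walls 4 mm thick, inside 104 x 160 mm; the inner floor is 5 mm above the origin, so the rim is only 7 mm above it. Origin at the centre of the underside, on the shelf top; its x and y run along its short and long sides.
- green_tray: Fixed shallow oak tray with a floor painted green, for the penguins. Outside 112 (x) x 168 (y) x 12 mm high, walls 4 mm thick, inside 104 x 160 mm; the inner floor is 5 mm above the origin, so the rim is only 7 mm above it. Origin at the centre of the underside, on the shelf top; its x and y run along its short and long sides.
- blue_tray: Fixed shallow oak tray with a floor painted blue, for the music box base. Outside 112 (x) x 168 (y) x 12 mm high, walls 4 mm thick, inside 104 x 160 mm; the inner floor is 5 mm above the origin, so the rim is only 7 mm above it. Origin at the centre of the underside, on the shelf top; its x and y run along its short and long sides.
- globe_shell: Bystander, not to be disturbed: loose, clear (it may look milky) acrylic globe shell with an aluminium collar, 80 mm in diameter, 78 mm high, standing on the shelf between and beyond two of the trays. Origin at the centre of its underside.
- gate_end (a point): Bystander, not to be disturbed: the free end, 40 mm above the shelf, of a little oak picket gate 177 mm long and about 84 mm high that swings loosely about an upright hinge on a fixed picket fence (460 mm long, posts 95 mm high) along the far edge of the shelf, beyond the trays. The hinge is at the gate's -y end; the gate may start a little ajar.
Not all that is in view belongs to the job. There is more than one size of the white_penguin; the one meant has the size given above. Several things look just like the yellow_sleigh: the one meant starts nearest to the robot's base.

How it is judged:
By the outcome, as a careful person would: the job done as asked, in the order asked, and still so for the second after the job is handed in, with the robot touching nothing.
It also fails if it takes over 125 s, if anything falls off the work surface, if the arm or the gripper's body presses on something with over 40 N, if the wrist force passes 120 N, or if a joint passes its speed limit or range.

## Working session

There is one attempt and no reset: what is moved stays moved. The work goes in short steps, Python scripts to look and compute and a tool call to move; the robot and the scene stay as the last step left them, time stands still between calls to the robot, and variables do not carry over. Pictures are saved under pics/ and viewed, about 12 in all and at most 16, crops included, and the job is handed in when it is done.

Besides the shell and the picture viewer there is one more tool, called after "Request:" as name(argument=value, ...) on one line, values as JSON. carry_out: Moves the arm, as the interface text tells. Its arguments: {"type":"object","properties":{"series":{"type":"array","items":{"type":"object","properties":{"delta_pos":{"type":"array","items":{"type":"number"}},"twist":{"type":"number"},"gripper":{"type":"number"}}}},"force":{"type":"number"}},"required":["series"]}

```bash
mkdir -p pics; python3 - <<'E'
from station import arm
import cv2,numpy as np
print(arm.read_state())
for n in("scene","top"):
    cv2.imwrite(f"pics/{n}0.png",arm.camera(n)[:,:,::-1]); print(n,arm.camera_info(n))
print(arm.camera_info("wrist"))
E
```

```text
{'t': 0.0, 'joint_pos': array([ 1.42620231,  0.50183874, -0.4267693 ,  1.55143631,  0.22080933,
        1.13830707, -0.21030359]), 'joint_vel': array([ 0.00046332,  0.00051434, -0.00075685,  0.00072975, -0.00013579,
       -0.00032476, -0.00039969]), 'joint_torque': array([-8.28600787e-04, -5.66573632e+01, -5.81633851e+00, -2.79104143e+01,
       -6.86516007e-02,  3.09502403e-02,  1.52877428e-04]), 'eef_pos': array([ 0.25744751, -0.59608415,  0.22568783]), 'tool_rot': array([-3.07464103e+00, -6.35798075e-01,  5.44723215e-04]), 'force': array([0.3280315 , 0.10758428, 0.15622196]), 'torque': array([ 0.00401853,  0.02074157, -0.02126667]), 'opening': 0.9995686673347273}
scene {'fx': 445.8157759459297, 'fy': 445.8157759459297, 'cx': 323.78751040628634, 'cy': 196.1757901293309, 'camera_from_world': array([[ 0.7287264 ,  0.68463745,  0.01514592, -0.34114486],
       [ 0.57497359, -0.59968751, -0.55657907, -0.35763381],
       [-0.37197206,  0.41430236, -0.83065657,  1.38282975],
       [ 0.        ,  0.        ,  0.        ,  1.        ]])}
top {'fx': 459.7930747749336, 'fy': 459.7930747749336, 'cx': 326.470310689205, 'cy': 205.08570057994172, 'camera_from_world': array([[-0.01856286, -0.99982176,  0.00344587, -0.09540884],
       [-0.98141453,  0.0175625 , -0.19109444,  0.58912462],
       [ 0.19099986, -0.00692908, -0.98156561,  1.16372042],
       [ 0.        ,  0.        ,  0.        ,  1.        ]])}
{'fx': 327.3312359311072, 'fy': 327.3312359311072, 'cx': 315.3452044999682, 'cy': 199.35950039891839, 'tool_from_camera': array([[ 7.22160492e-04, -9.59216650e-01, -2.82671004e-01,
         7.59246447e-02],
       [ 9.99999390e-01,  4.56370733e-04,  1.00612246e-03,
        -1.61880190e-03],
       [-8.36086643e-04, -2.82671558e-01,  9.59216394e-01,
        -1.57796283e-01],
       [ 0.00000000e+00,  0.00000000e+00,  0.00000000e+00,
         1.00000000e+00]])}
```

View pics/top0.png

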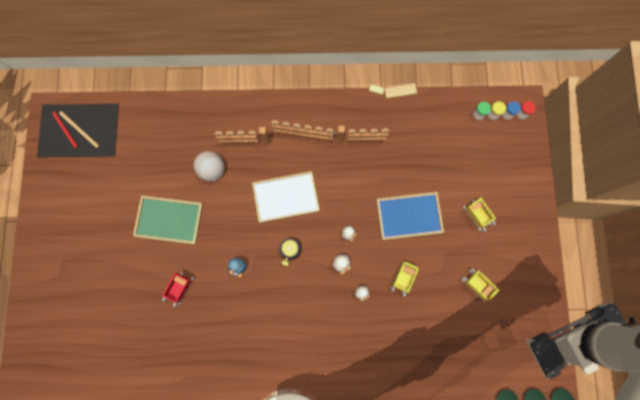

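View pics/scene0.png

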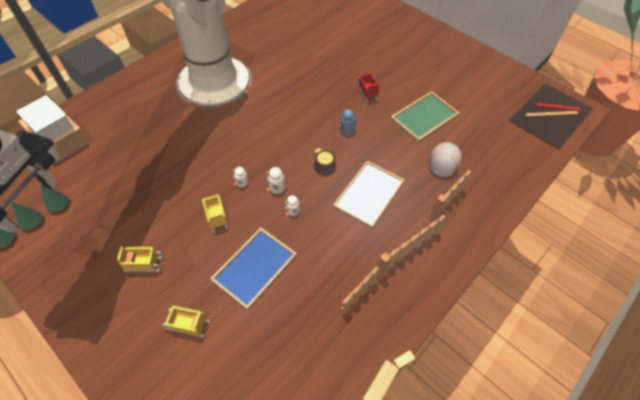

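Top view: the robot base is at the bottom, +x is up. Crimson sleigh is at (177,288), blue penguin (237,265), music base (290,248). Three white penguins are at (348,233), (342,263) and (362,293), with the largest at (342,263). The nearest yellow sleigh is at (405,278). Trays: green (168,220), white (286,197), blue (410,216). The globe is at (209,166) and the fence near row 130.

```bash
cat > h.py <<'E'
from station import arm
import cv2,numpy as np
from scipy.spatial.transform import Rotation as R
def cam(name):
    i=arm.camera_info(name)
    K=np.array([[i["fx"],0,i["cx"]],[0,i["fy"],i["cy"]],[0,0,1]])
    if name=="wrist":
        s=arm.read_state(); T=np.eye(4); T[:3,:3]=R.from_rotvec(s["tool_rot"]).as_matrix(); T[:3,3]=s["eef_pos"]
        W=T@i["tool_from_camera"]
    else: W=np.linalg.inv(i["camera_from_world"])
    return K,W
def ray(KW,uv,z):
    K,W=KW; uv=np.atleast_2d(np.array(uv,float))
    d=(W[:3,:3]@np.linalg.inv(K)@np.c_[uv,np.ones(len(uv))].T).T
    return W[:3,3]+d*((z-W[2,3])/d[:,2])[:,None]
def proj(KW,P):
    K,W=KW; p=(np.linalg.inv(W)@np.r_[P,1])[:3]; p=K@p; return p[:2]/p[2]
def hsvmask(im,lo,hi):
    return cv2.inRange(cv2.cvtColor(im,cv2.COLOR_RGB2HSV),lo,hi)
COL=dict(red=((172,120,60),(180,255,255)),yellow=((22,110,90),(35,255,255)),blue=((98,80,40),(125,255,255)),
 green=((60,60,40),(90,255,255)),white=((0,0,135),(180,70,255)))
def blobs(im,c,amin=40):
    cs,_=cv2.findContours(hsvmask(im,*COL[c]),cv2.RETR_EXTERNAL,cv2.CHAIN_APPROX_NONE)
    return [k for k in cs if cv2.contourArea(k)>amin]
E
python3 - <<'E'
from h import *
im=cv2.imread("pics/top0.png")[:,:,::-1].copy(); KW=cam("top")
for c,z in dict(red=.048,yellow=.048,blue=.03,green=.005,white=.03).items():
    for k in blobs(im,c):
        (u,v),(w,h),a=cv2.minAreaRect(k); 
        if w>30: z_=.005
        else: z_=z
        b=ray(KW,cv2.boxPoints(((u,v),(w,h),a)),z_)[:,:2]; e=[b[1]-b[0],b[2]-b[1]]; e.sort(key=np.linalg.norm)
        print(c,(round(u),round(v)),cv2.contourArea(k),"xy",b.mean(0).round(3),"size",[round(np.linalg.norm(q)*1000) for q in e],"longdir deg",round(np.degrees(np.arctan2(e[1][1],e[1][0]))%180,1))
t=lambda n,x,y,w,h,s:cv2.resize(cv2.imread(f"pics/{n}0.png")[y:y+h,x:x+w],None,fx=s,fy=s,interpolation=cv2.INTER_CUBIC)
cv2.imwrite("pics/c1.png",np.vstack([t("top",150,220,280,90,2.8),t("scene",190,60,280,110,2.8)]))
E
```

```text
red (176, 290) 247.5 xy [0.374 0.287] size [44, 54] longdir deg 153.0
yellow (483, 286) 365.0 xy [ 0.37  -0.521] size [49, 79] longdir deg 44.6
yellow (406, 276) 463.5 xy [ 0.397 -0.309] size [47, 74] longdir deg 153.4
yellow (481, 212) 410.5 xy [ 0.563 -0.519] size [48, 71] longdir deg 31.0
yellow (498, 108) 138.5 xy [ 0.857 -0.591] size [35, 40] longdir deg 133.7
blue (240, 265) 59.5 xy [0.435 0.125] size [26, 32] longdir deg 12.2
blue (410, 215) 1842.0 xy [ 0.565 -0.336] size [97, 157] longdir deg 95.8
blue (513, 108) 103.5 xy [ 0.865 -0.64 ] size [33, 34] longdir deg 89.0
green (507, 395) 112.0 xy [ 0.093 -0.561] size [19, 46] longdir deg 88.9
green (562, 394) 135.0 xy [ 0.091 -0.702] size [22, 52] longdir deg 88.9
green (534, 394) 123.0 xy [ 0.092 -0.631] size [22, 49] longdir deg 88.9
green (167, 219) 1790.0 xy [0.566 0.332] size [95, 157] longdir deg 81.9
green (484, 108) 98.0 xy [ 0.874 -0.566] size [32, 34] longdir deg 175.1
white (288, 396) 174.0 xy [ 0.107 -0.002] size [17, 103] longdir deg 88.9
white (582, 352) 368.0 xy [ 0.194 -0.767] size [48, 107] longdir deg 17.6
white (362, 292) 115.0 xy [ 0.358 -0.194] size [32, 33] longdir deg 159.6
white (341, 263) 188.5 xy [ 0.436 -0.142] size [42, 43] longdir deg 89.0
white (348, 232) 113.0 xy [ 0.517 -0.163] size [32, 35] longdir deg 178.3
white (167, 219) 174.0 xy [0.565 0.332] size [104, 166] longdir deg 81.8
white (409, 216) 2206.5 xy [ 0.564 -0.335] size [109, 168] longdir deg 95.7
white (285, 197) 2213.5 xy [0.624 0.007] size [111, 168] longdir deg 100.1
white (208, 165) 601.5 xy [0.711 0.218] size [74, 84] longdir deg 44.1
white (309, 58) 5723.0 xy [ 1.026 -0.068] size [34, 1793] longdir deg 90.0
```

View pics/c1.png

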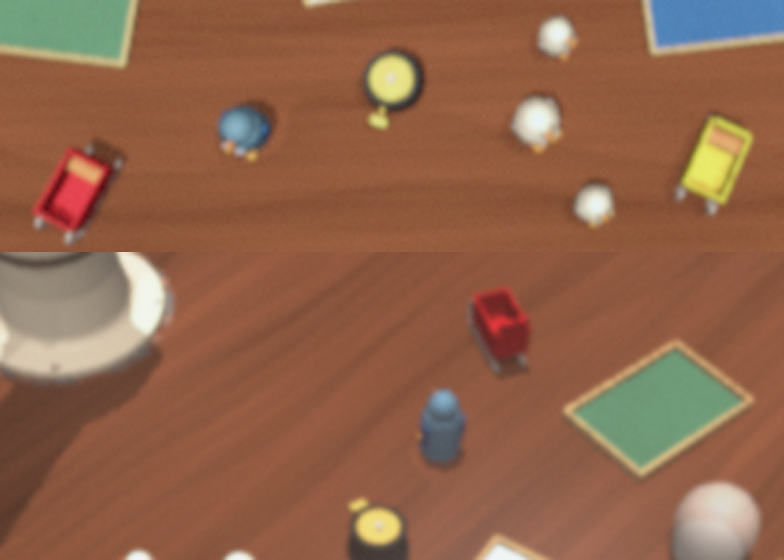

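Backrests (orange panels) face up and right in the top view, so both sleighs' +x points roughly -27°. The 42 mm white penguin is the middle one. I'm starting with the yellow sleigh, which is on the way.

Request:
carry_out(series=[{"delta_pos":[28,57,0],"twist":-0.176,"gripper":91.8},{"delta_pos":[28,57,0],"twist":-0.176,"gripper":91.8},{"delta_pos":[28,57,0],"twist":-0.176,"gripper":91.8},{"delta_pos":[28,58,0],"twist":-0.176,"gripper":91.8},{"delta_pos":[28,58,0],"twist":-0.176,"gripper":91.8}], force=15)

```text
t: 0.72
eef_pos: [0.3944, -0.316, 0.2266]
tool_rot: [-3.055, 0.732, 0.0]
force: [1.1, 0.4, 0.2]
opening: 0.998
```

Request:
carry_out(series=[{"delta_pos":[0,0,0],"twist":0,"gripper":91.8},{"delta_pos":[0,0,0],"twist":0,"gripper":91.8},{"delta_pos":[0,0,0],"twist":0,"gripper":91.8},{"delta_pos":[0,0,0],"twist":0,"gripper":91.8},{"delta_pos":[0,0,0],"twist":0,"gripper":91.8}])

```text
t: 1.35
eef_pos: [0.3933, -0.3189, 0.2266]
tool_rot: [-3.056, 0.726, 0.0]
force: [-0.3, -0.3, -0.1]
opening: 1.001
```

```bash
cat >> h.py <<'E'
def yaw():
    s=arm.read_state(); M=R.from_rotvec(s["tool_rot"]).as_matrix()
    return np.degrees(np.arctan2(M[1,1],M[0,1])),s
def wrist(n):
    a,s=yaw(); KW=cam("wrist"); im=arm.camera("wrist"); cv2.imwrite(f"pics/{n}.png",im[:,:,::-1])
    print("t",round(s["t"],2),"tcp",(s["eef_pos"]*1000).round(1),"jaw",a.round(1),"f",s["force"].round(2),"open",round(s["opening"]*91.8,1),"j",s["joint_pos"].round(2)); return im,KW
def rects(im,KW,c,z,amin=300):
    for k in blobs(im,c,amin):
        P=ray(KW,k[:,0],z)[:,:2]; (x,y),(w,h),a=cv2.minAreaRect((P*1000).astype(np.float32))
        if w<h: w,h,a=h,w,a+90
        print(c,"px",k[:,0].mean(0).round(),"xy",round(x,1),round(y,1),"size",round(w,1),round(h,1),"long",round(a%180,1))
E
python3 - <<'E'
from h import *
im,KW=wrist("w1"); rects(im,KW,"yellow",.048)
E
```

```text
t 1.35 tcp [ 393.3 -318.9  226.6] jaw -116.7 f [-0.32 -0.31 -0.15] open 91.9 j [ 0.99  0.24 -0.42  1.91  0.11  1.02 -1.51]
yellow px [ 37. 230.] xy 479.8 -18.5 size 39.7 31.8 long 63.3
yellow px [308. 179.] xy 396.0 -310.2 size 68.9 39.4 long 153.8
yellow px [494. 115.] xy 370.4 -505.9 size 87.0 42.9 long 43.9
```

View pics/w1.png

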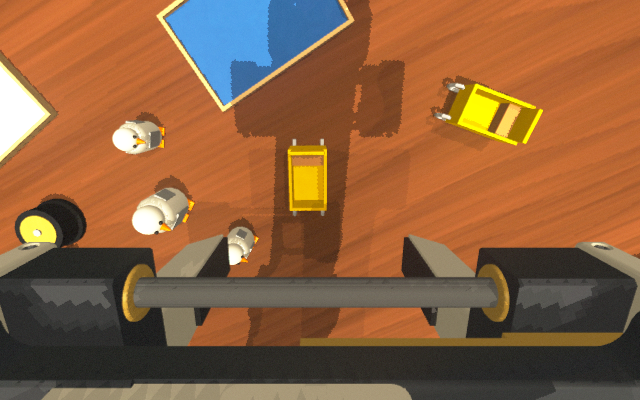

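Wrist view: the yellow sleigh is centred at px (308,179), so tub at (396,-310) mm, long axis 153.8°, and lined up with the jaws. Descending and gripping.

Request:
carry_out(series=[{"delta_pos":[3,9,0],"twist":0.008,"gripper":91.8},{"delta_pos":[0,0,-45],"twist":0,"gripper":91.8},{"delta_pos":[0,0,-45],"twist":0,"gripper":91.8},{"delta_pos":[0,0,-40],"twist":0,"gripper":91.8},{"delta_pos":[0,0,-30],"twist":0,"gripper":91.8}])

```text
t: 2.02
eef_pos: [0.3967, -0.308, 0.0652]
tool_rot: [-3.059, 0.71, 0.002]
force: [-1.2, 0.5, 0.6]
opening: 1.002
```

Request:
carry_out(series=[{"delta_pos":[0,0,-20],"twist":0,"gripper":91.8},{"delta_pos":[0,0,-14],"twist":0,"gripper":91.8},{"delta_pos":[0,0,-10],"twist":0,"gripper":91.8},{"delta_pos":[0,0,-5],"twist":0,"gripper":91.8},{"delta_pos":[0,0,0],"twist":0,"gripper":91.8}])

```text
t: 2.65
eef_pos: [0.3971, -0.3092, 0.0179]
tool_rot: [3.06, -0.711, 0.0]
force: [-0.5, -0.1, 0.6]
opening: 1.0
```

Request:
carry_out(series=[{"delta_pos":[0,0,0],"twist":0,"gripper":55},{"delta_pos":[0,0,0],"twist":0,"gripper":45},{"delta_pos":[0,0,0],"twist":0,"gripper":36},{"delta_pos":[0,0,0],"twist":0,"gripper":30},{"delta_pos":[0,0,0],"twist":0,"gripper":30}])

```text
t: 3.28
eef_pos: [0.3969, -0.3092, 0.0178]
tool_rot: [3.06, -0.712, 0.0]
force: [-0.1, -0.7, 0.2]
opening: 0.504
```

Request:
carry_out(series=[{"delta_pos":[0,0,0],"twist":0,"gripper":30},{"delta_pos":[0,0,0],"twist":0,"gripper":30},{"delta_pos":[0,0,0],"twist":0,"gripper":30},{"delta_pos":[0,0,0],"twist":0,"gripper":30},{"delta_pos":[0,0,0],"twist":0,"gripper":30}])

```text
t: 3.9
eef_pos: [0.3968, -0.3092, 0.0177]
tool_rot: [3.06, -0.712, -0.0]
force: [0.1, -0.8, 1.6]
opening: 0.433
```

Request:
carry_out(series=[{"delta_pos":[0,0,5],"twist":0,"gripper":30},{"delta_pos":[0,0,15],"twist":0,"gripper":30},{"delta_pos":[0,0,35],"twist":0,"gripper":30},{"delta_pos":[0,0,45],"twist":0,"gripper":30},{"delta_pos":[0,0,30],"twist":0,"gripper":30}])

```text
t: 4.53
eef_pos: [0.3977, -0.3094, 0.1508]
tool_rot: [3.059, -0.711, 0.004]
force: [0.1, -0.5, -1.2]
opening: 0.436
```

Request:
carry_out(series=[{"delta_pos":[15,15,10],"twist":0.04,"gripper":30},{"delta_pos":[28,33,0],"twist":0.08,"gripper":30},{"delta_pos":[30,35,0],"twist":0.08,"gripper":30},{"delta_pos":[30,35,0],"twist":0.08,"gripper":30},{"delta_pos":[30,35,0],"twist":0.08,"gripper":30}])

```text
t: 5.15
eef_pos: [0.5308, -0.1531, 0.1573]
tool_rot: [-3.137, 0.144, 0.001]
force: [0.6, -0.5, -1.1]
opening: 0.433
```

Request:
carry_out(series=[{"delta_pos":[30,35,0],"twist":0.08,"gripper":30},{"delta_pos":[30,35,0],"twist":0.08,"gripper":30},{"delta_pos":[25,30,0],"twist":0.07,"gripper":30},{"delta_pos":[20,25,0],"twist":0.04,"gripper":30},{"delta_pos":[0,0,0],"twist":0,"gripper":30}])

```text
t: 5.78
eef_pos: [0.6356, -0.0251, 0.1572]
tool_rot: [-3.125, -0.283, -0.0]
force: [0.4, -1.0, -0.5]
opening: 0.438
```

```bash
python3 - <<'E'
from h import *
im,KW=wrist("w2"); rects(im,KW,"white",.005,3000)
im=arm.camera("top");cv2.imwrite("pics/t2.png",im[:,:,::-1])
E
```

```text
t 5.78 tcp [635.6 -25.1 157.2] jaw -79.7 f [ 0.4  -1.   -0.54] open 40.2 j [ 0.43  0.59 -0.6   1.64  0.37  1.03 -1.68]
white px [278. 184.] xy 618.4 6.0 size 160.3 111.1 long 100.3
white px [39. 52.] xy 706.1 233.8 size 77.7 67.2 long 91.6
```

View pics/w2.png

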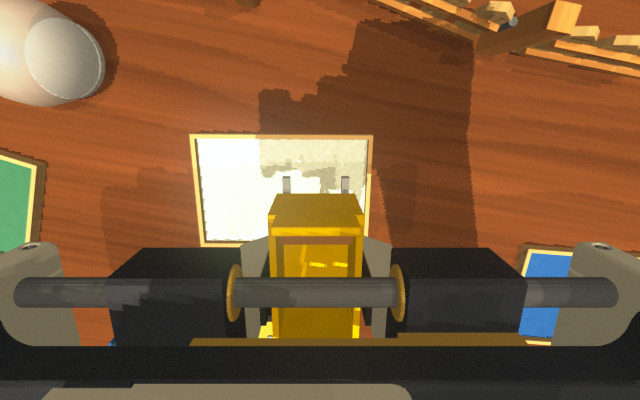

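```bash
python3 - <<'E'
from h import *
KW=cam("wrist"); P=ray(KW,[(190.5,134.5),(372.5,135)],.012)[:,:2]*1000
d=P[0]-P[1]; L=np.linalg.norm(d); d/=L; n=np.array([d[1],-d[0]]); n*=np.sign(n[0])
print(P.round(1),L,np.degrees(np.arctan2(d[1],d[0])),"centre",P.mean(0)-56*n)
E
```

```text
[[661.1  91.9]
 [689.7 -71.4]] 165.7430382884155 99.92695777942916 centre [6.20258729e+02 6.05071467e-01]
```

Request:
carry_out(series=[{"delta_pos":[-3,-9.5,0],"twist":0,"gripper":30},{"delta_pos":[0,0,-35],"twist":0,"gripper":30},{"delta_pos":[0,0,-35],"twist":0,"gripper":30},{"delta_pos":[0,0,-25],"twist":0,"gripper":30},{"delta_pos":[0,0,-15],"twist":0,"gripper":30}])

```text
t: 6.5
eef_pos: [0.6305, -0.0429, 0.0463]
tool_rot: [3.129, 0.268, -0.004]
force: [-0.1, -0.0, -0.8]
opening: 0.435
```

Request:
carry_out(series=[{"delta_pos":[0,0,-10],"twist":0,"gripper":30},{"delta_pos":[0,0,-7],"twist":0,"gripper":30},{"delta_pos":[0,0,-3],"twist":0,"gripper":30},{"delta_pos":[0,0,-2],"twist":0,"gripper":30},{"delta_pos":[0,0,0],"twist":0,"gripper":30}])

```text
t: 7.12
eef_pos: [0.6321, -0.0406, 0.026]
tool_rot: [3.13, 0.272, 0.001]
force: [0.8, -0.1, -0.9]
opening: 0.434
```

Request:
carry_out(series=[{"delta_pos":[0,0,-0.7],"twist":0,"gripper":30},{"delta_pos":[0,0,-0.7],"twist":0,"gripper":30},{"delta_pos":[0,0,-0.4],"twist":0,"gripper":30},{"delta_pos":[0,0,0],"twist":0,"gripper":30},{"delta_pos":[0,0,0],"twist":0,"gripper":30}])

```text
t: 7.75
eef_pos: [0.6319, -0.0407, 0.0239]
tool_rot: [3.13, 0.271, 0.0]
force: [0.1, 0.1, -1.7]
opening: 0.436
```

Request:
carry_out(series=[{"delta_pos":[0,0,-0.5],"twist":0,"gripper":30},{"delta_pos":[0,0,-0.4],"twist":0,"gripper":30},{"delta_pos":[0,0,-0.3],"twist":0,"gripper":30},{"delta_pos":[0,0,0],"twist":0,"gripper":30},{"delta_pos":[0,0,0],"twist":0,"gripper":30}])

```text
t: 8.38
eef_pos: [0.6318, -0.0406, 0.0228]
tool_rot: [3.13, 0.271, -0.0]
force: [-0.9, -0.7, 1.0]
opening: 0.434
```

Request:
carry_out(series=[{"delta_pos":[0,0,-0.4],"twist":0,"gripper":30},{"delta_pos":[0,0,0],"twist":0,"gripper":44},{"delta_pos":[0,0,0],"twist":0,"gripper":50},{"delta_pos":[0,0,0],"twist":0,"gripper":56},{"delta_pos":[0,0,0],"twist":0,"gripper":56}])

```text
t: 9.0
eef_pos: [0.6319, -0.0406, 0.0223]
tool_rot: [-3.13, -0.271, -0.0]
force: [0.3, -0.3, 0.1]
opening: 0.607
```

Request:
carry_out(series=[{"delta_pos":[0,0,0],"twist":0,"gripper":56},{"delta_pos":[0,0,10],"twist":0,"gripper":56},{"delta_pos":[0,0,30],"twist":0,"gripper":56},{"delta_pos":[0,0,50],"twist":0,"gripper":56},{"delta_pos":[0,0,60],"twist":0,"gripper":91.8}])

```text
t: 9.62
eef_pos: [0.6311, -0.0406, 0.1735]
tool_rot: [-3.129, -0.272, 0.003]
force: [1.6, -0.3, 0.6]
opening: 0.674
```

Request:
carry_out(series=[{"delta_pos":[-20,26,40],"twist":-0.05,"gripper":91.8},{"delta_pos":[-34,43,0],"twist":-0.09,"gripper":91.8},{"delta_pos":[-34,43,0],"twist":-0.09,"gripper":91.8},{"delta_pos":[-34,43,0],"twist":-0.09,"gripper":91.8},{"delta_pos":[-34,43,0],"twist":-0.09,"gripper":91.8}])

```text
t: 10.25
eef_pos: [0.4748, 0.1588, 0.2133]
tool_rot: [-3.119, 0.376, -0.003]
force: [0.2, 0.9, 0.6]
opening: 0.998
```

Request:
carry_out(series=[{"delta_pos":[-34,43,0],"twist":-0.09,"gripper":91.8},{"delta_pos":[-34,43,0],"twist":-0.09,"gripper":91.8},{"delta_pos":[-34,43,0],"twist":-0.06,"gripper":91.8},{"delta_pos":[0,0,0],"twist":0,"gripper":91.8},{"delta_pos":[0,0,0],"twist":0,"gripper":91.8}])

```text
t: 10.88
eef_pos: [0.4182, 0.2243, 0.2025]
tool_rot: [3.063, -0.57, -0.02]
force: [-0.7, 0.5, 1.2]
opening: 1.0
```

```bash
python3 - <<'E'
from h import *
COL["red"]=((172,150,60),(180,255,255))
im,KW=wrist("w3"); rects(im,KW,"red",.048)
# top check of the placed sleigh
t=arm.camera("top");cv2.imwrite("pics/t3.png",t[:,:,::-1]); rects(t,cam("top"),"yellow",.048,200)
E
```

```text
t 10.88 tcp [418.2 224.3 202.5] jaw -111.1 f [-0.73  0.48  1.23] open 91.8 j [-0.34  0.21 -0.25  1.99  0.07  0.98 -2.56]
red px [267. 230.] xy 383.2 286.9 size 75.4 39.4 long 152.2
yellow px [482. 286.] xy 369.1 -505.5 size 74.3 47.1 long 42.4
yellow px [482. 212.] xy 562.8 -519.5 size 71.2 47.5 long 31.0
```

View pics/w3.png

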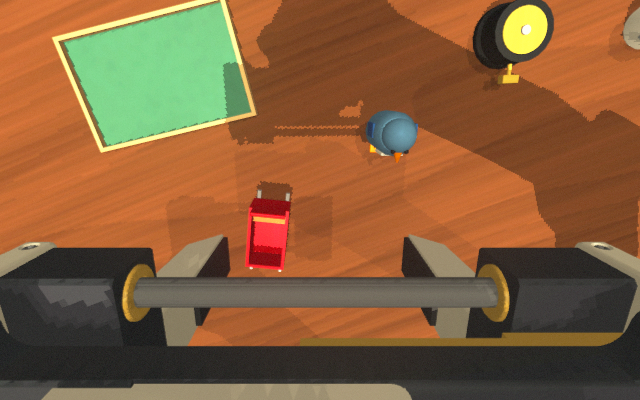

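Joint 7 is at its limit here, so I'll turn the jaws the other way by a half turn. Wrist view: crimson sleigh at (267,235), blue penguin (392,132), music base (522,30).

Request:
carry_out(series=[{"delta_pos":[0,0,10],"twist":0.185,"gripper":91.8},{"delta_pos":[0,0,10],"twist":0.185,"gripper":91.8},{"delta_pos":[0,0,0],"twist":0.185,"gripper":91.8},{"delta_pos":[0,0,0],"twist":0.185,"gripper":91.8},{"delta_pos":[0,0,0],"twist":0.185,"gripper":91.8}])

```text
t: 11.6
eef_pos: [0.4192, 0.2219, 0.222]
tool_rot: [2.992, 0.856, -0.001]
force: [0.9, 0.2, -0.3]
opening: 1.0
```

Request:
carry_out(series=[{"delta_pos":[-5,8,0],"twist":0.185,"gripper":91.8},{"delta_pos":[-5,8,0],"twist":0.185,"gripper":91.8},{"delta_pos":[-5,8,0],"twist":0.185,"gripper":91.8},{"delta_pos":[-5,8,0],"twist":0.185,"gripper":91.8},{"delta_pos":[-5,8,0],"twist":0.185,"gripper":91.8}])

```text
t: 12.22
eef_pos: [0.3942, 0.2623, 0.222]
tool_rot: [2.298, 2.103, 0.02]
force: [-0.9, -0.0, -0.0]
opening: 1.004
```

Request:
carry_out(series=[{"delta_pos":[-5,8,0],"twist":0.185,"gripper":91.8},{"delta_pos":[-5,8,0],"twist":0.185,"gripper":91.8},{"delta_pos":[0,6,0],"twist":0.185,"gripper":91.8},{"delta_pos":[0,0,0],"twist":0.185,"gripper":91.8},{"delta_pos":[0,0,0],"twist":0.185,"gripper":91.8}])

```text
t: 12.85
eef_pos: [0.3844, 0.2843, 0.2221]
tool_rot: [1.121, 2.915, 0.038]
force: [-0.2, -0.1, 0.6]
opening: 0.997
```

Request:
carry_out(series=[{"delta_pos":[0,0,0],"twist":0.185,"gripper":91.8},{"delta_pos":[0,0,0],"twist":0.0,"gripper":91.8},{"delta_pos":[0,0,0],"twist":0,"gripper":91.8},{"delta_pos":[0,0,0],"twist":0,"gripper":91.8},{"delta_pos":[0,0,0],"twist":0,"gripper":91.8}])

```text
t: 13.48
eef_pos: [0.3829, 0.2861, 0.2219]
tool_rot: [0.851, 3.007, 0.039]
force: [-0.0, -0.3, 0.2]
opening: 1.002
```

```bash
python3 - <<'E'
from h import *
im,KW=wrist("w4"); rects(im,KW,"red",.048)
t=arm.camera("top");cv2.imwrite("pics/t4.png",t[:,:,::-1]); rects(t,cam("top"),"yellow",.048,200)
E
```

```text
t 13.47 tcp [382.9 286.1 221.9] jaw 58.4 f [-0.02 -0.31  0.18] open 92.0 j [-0.11  0.2  -0.65  1.99  0.14  0.97  0.19]
red px [311. 172.] xy 378.7 289.9 size 73.3 38.9 long 152.2
yellow px [482. 285.] xy 369.1 -505.5 size 74.3 47.1 long 42.4
yellow px [482. 212.] xy 562.7 -519.3 size 71.2 47.9 long 31.0
```

View pics/w4.png

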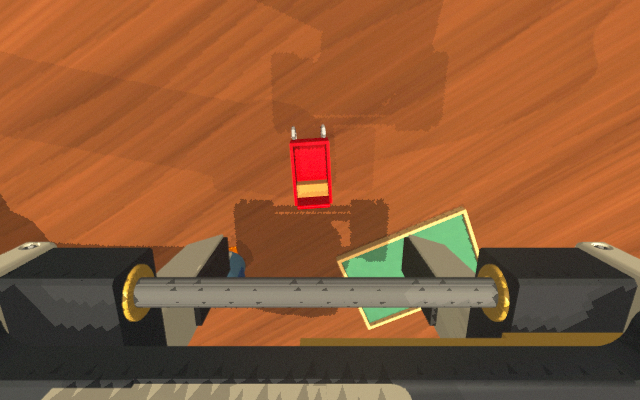

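Request:
carry_out(series=[{"delta_pos":[-6,4.5,0],"twist":0.066,"gripper":91.8},{"delta_pos":[0,0,-45],"twist":0,"gripper":91.8},{"delta_pos":[0,0,-45],"twist":0,"gripper":91.8},{"delta_pos":[0,0,-40],"twist":0,"gripper":91.8},{"delta_pos":[0,0,-30],"twist":0,"gripper":91.8}])

```text
t: 14.2
eef_pos: [0.3762, 0.2904, 0.0602]
tool_rot: [0.75, 3.036, 0.039]
force: [0.8, 0.7, 0.8]
opening: 1.002
```

Request:
carry_out(series=[{"delta_pos":[0,0,-18],"twist":0,"gripper":91.8},{"delta_pos":[0,0,-12],"twist":0,"gripper":91.8},{"delta_pos":[0,0,-9],"twist":0,"gripper":91.8},{"delta_pos":[0,0,-5],"twist":0,"gripper":91.8},{"delta_pos":[0,0,0],"twist":0,"gripper":91.8}])

```text
t: 14.82
eef_pos: [0.3771, 0.2907, 0.0181]
tool_rot: [0.75, 3.034, 0.04]
force: [-0.9, -0.2, 0.3]
opening: 0.997
```

Request:
carry_out(series=[{"delta_pos":[0,0,0],"twist":0,"gripper":55},{"delta_pos":[0,0,0],"twist":0,"gripper":45},{"delta_pos":[0,0,0],"twist":0,"gripper":36},{"delta_pos":[0,0,0],"twist":0,"gripper":30},{"delta_pos":[0,0,0],"twist":0,"gripper":30}])

```text
t: 15.45
eef_pos: [0.3769, 0.2906, 0.0179]
tool_rot: [0.75, 3.035, 0.04]
force: [0.2, 0.4, 0.1]
opening: 0.506
```

Request:
carry_out(series=[{"delta_pos":[0,0,0],"twist":0,"gripper":30},{"delta_pos":[0,0,0],"twist":0,"gripper":30},{"delta_pos":[0,0,0],"twist":0,"gripper":30},{"delta_pos":[0,0,0],"twist":0,"gripper":30},{"delta_pos":[0,0,0],"twist":0,"gripper":30}])

```text
t: 16.08
eef_pos: [0.3769, 0.2906, 0.0179]
tool_rot: [0.75, 3.035, 0.04]
force: [-0.6, 0.6, 1.8]
opening: 0.443
```

```bash
python3 - <<'E'
from h import *
im,KW=wrist("w5")
E
```

```text
t 16.07 tcp [376.9 290.6  17.9] jaw 62.2 f [-0.62  0.63  1.85] open 40.7 j [-0.31  0.54 -0.48  2.14  0.47  0.54 -0.05]
```

Request:
carry_out(series=[{"delta_pos":[0,0,5],"twist":0,"gripper":30},{"delta_pos":[0,0,15],"twist":0,"gripper":30},{"delta_pos":[0,0,35],"twist":0,"gripper":30},{"delta_pos":[0,0,45],"twist":0,"gripper":30},{"delta_pos":[0,0,40],"twist":0,"gripper":30}])

```text
t: 16.75
eef_pos: [0.3768, 0.2908, 0.1603]
tool_rot: [0.75, 3.034, 0.041]
force: [1.2, -0.5, -0.8]
opening: 0.438
```

Request:
carry_out(series=[{"delta_pos":[15,-15,10],"twist":0.04,"gripper":30},{"delta_pos":[30,-31,0],"twist":0.09,"gripper":30},{"delta_pos":[30,-31,0],"twist":0.09,"gripper":30},{"delta_pos":[30,-31,0],"twist":0.09,"gripper":30},{"delta_pos":[30,-31,0],"twist":0.09,"gripper":30}])

```text
t: 17.38
eef_pos: [0.5127, 0.1506, 0.1691]
tool_rot: [0.128, 3.128, 0.045]
force: [0.7, 0.5, -0.5]
opening: 0.439
```

Request:
carry_out(series=[{"delta_pos":[30,-31,0],"twist":0.09,"gripper":30},{"delta_pos":[30,-31,0],"twist":0.09,"gripper":30},{"delta_pos":[27,-27.5,0],"twist":0.05,"gripper":30},{"delta_pos":[20,-20,0],"twist":0.03,"gripper":30},{"delta_pos":[0,0,0],"twist":0,"gripper":30}])

```text
t: 18.0
eef_pos: [0.6202, 0.0391, 0.1684]
tool_rot: [-0.267, 3.123, 0.045]
force: [-0.1, 0.1, -0.8]
opening: 0.435
```

Request:
carry_out(series=[{"delta_pos":[0,0,0],"twist":0,"gripper":30},{"delta_pos":[0,0,0],"twist":0,"gripper":30},{"delta_pos":[0,0,0],"twist":0,"gripper":30},{"delta_pos":[0,0,0],"twist":0,"gripper":30},{"delta_pos":[0,0,0],"twist":0,"gripper":30}])

```text
t: 18.62
eef_pos: [0.6188, 0.0423, 0.168]
tool_rot: [-0.275, 3.123, 0.046]
force: [-0.2, -0.9, -0.3]
opening: 0.437
```

```bash
python3 - <<'E'
from h import *
im,KW=wrist("w6"); rects(im,KW,"yellow",.053)
s=arm.camera("scene"); cv2.imwrite("pics/s6.png",s[:,:,::-1])
cv2.imwrite("pics/c6.png",np.hstack([cv2.resize(s[100:300,300:500],(400,400),interpolation=2),im[:,120:520]])[:,:,::-1])
E
```

```text
t 18.62 tcp [618.8  42.3 168. ] jaw 100.1 f [-0.21 -0.86 -0.3 ] open 40.1 j [ 0.37  0.55 -0.64  1.68  0.34  1.02  1.37]
yellow px [210. 192.] xy 631.6 -38.8 size 73.3 42.3 long 8.8
yellow px [566. 172.] xy 560.4 289.6 size 145.2 97.2 long 82.1
yellow px [280.  13.] xy 487.9 -2.7 size 38.2 23.2 long 100.5
```

View pics/c6.png

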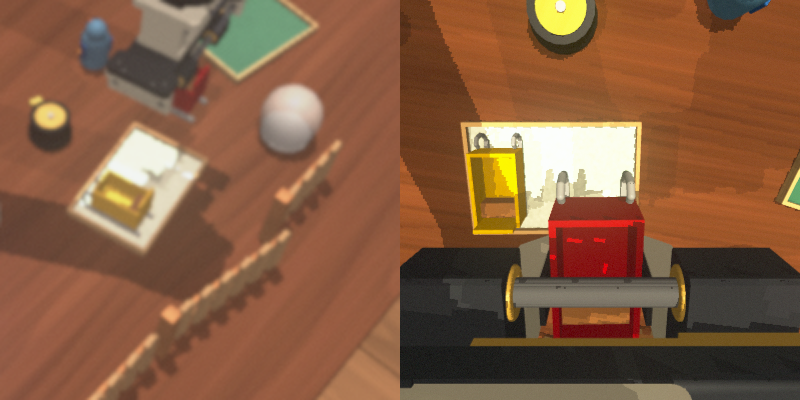

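```bash
python3 - <<'E'
from h import *
KW=cam("wrist"); P=ray(KW,[(181,123),(361.5,122)],.012)[:,:2]*1000
d=P[1]-P[0]; L=np.linalg.norm(d); d/=L; n=np.array([d[1],-d[0]]); n*=np.sign(n[0])
print(P.round(1),L,np.degrees(np.arctan2(d[1],d[0])),"centre",P.mean(0)+56*n)
E
```

```text
[[582.5 -84.5]
 [552.6  80.1]] 167.31668298873467 100.29491107694135 centre [622.600936     7.81887509]
```

Request:
carry_out(series=[{"delta_pos":[1,3,0],"twist":0,"gripper":30},{"delta_pos":[0,0,-40],"twist":0,"gripper":30},{"delta_pos":[0,0,-40],"twist":0,"gripper":30},{"delta_pos":[0,0,-25],"twist":0,"gripper":30},{"delta_pos":[0,0,-15],"twist":0,"gripper":30}])

```text
t: 19.35
eef_pos: [0.6191, 0.0452, 0.0463]
tool_rot: [-0.274, 3.125, 0.046]
force: [0.1, 0.8, -0.7]
opening: 0.439
```

Request:
carry_out(series=[{"delta_pos":[0,0,-10],"twist":0,"gripper":30},{"delta_pos":[0,0,-7],"twist":0,"gripper":30},{"delta_pos":[0,0,-4],"twist":0,"gripper":30},{"delta_pos":[0,0,-2],"twist":0,"gripper":30},{"delta_pos":[0,0,0],"twist":0,"gripper":30}])

```text
t: 19.98
eef_pos: [0.6201, 0.0451, 0.0252]
tool_rot: [-0.274, 3.123, 0.046]
force: [0.1, 0.3, -0.2]
opening: 0.436
```

Request:
carry_out(series=[{"delta_pos":[0,0,-0.7],"twist":0,"gripper":30},{"delta_pos":[0,0,-0.6],"twist":0,"gripper":30},{"delta_pos":[0,0,-0.5],"twist":0,"gripper":30},{"delta_pos":[0,0,0],"twist":0,"gripper":30},{"delta_pos":[0,0,0],"twist":0,"gripper":30}])

```text
t: 20.6
eef_pos: [0.6199, 0.0451, 0.0231]
tool_rot: [-0.274, 3.123, 0.046]
force: [-0.4, 0.5, 0.2]
opening: 0.437
```

Request:
carry_out(series=[{"delta_pos":[0,0,-0.6],"twist":0,"gripper":30},{"delta_pos":[0,0,0],"twist":0,"gripper":44},{"delta_pos":[0,0,0],"twist":0,"gripper":50},{"delta_pos":[0,0,0],"twist":0,"gripper":54},{"delta_pos":[0,0,0],"twist":0,"gripper":54}])

```text
t: 21.22
eef_pos: [0.6198, 0.0451, 0.0224]
tool_rot: [-0.274, 3.123, 0.046]
force: [-1.3, -0.7, -0.6]
opening: 0.583
```

Request:
carry_out(series=[{"delta_pos":[0,0,0],"twist":0,"gripper":54},{"delta_pos":[0,0,10],"twist":0,"gripper":54},{"delta_pos":[0,0,30],"twist":0,"gripper":54},{"delta_pos":[0,0,50],"twist":0,"gripper":54},{"delta_pos":[0,0,60],"twist":0,"gripper":91.8}])

```text
t: 21.85
eef_pos: [0.6191, 0.0451, 0.1738]
tool_rot: [-0.275, 3.125, 0.046]
force: [1.5, 0.1, 0.3]
opening: 0.657
```

Request:
carry_out(series=[{"delta_pos":[-20,9,40],"twist":-0.04,"gripper":91.8},{"delta_pos":[-40,18,0],"twist":-0.06,"gripper":91.8},{"delta_pos":[-45,20,0],"twist":-0.06,"gripper":91.8},{"delta_pos":[-45,20,0],"twist":-0.06,"gripper":91.8},{"delta_pos":[-33,15,0],"twist":-0.04,"gripper":91.8}])

```text
t: 22.48
eef_pos: [0.4349, 0.128, 0.2131]
tool_rot: [0.133, 3.128, 0.043]
force: [0.0, -0.9, 0.9]
opening: 1.006
```

Request:
carry_out(series=[{"delta_pos":[0,0,0],"twist":0,"gripper":91.8},{"delta_pos":[0,0,0],"twist":0,"gripper":91.8},{"delta_pos":[0,0,0],"twist":0,"gripper":91.8},{"delta_pos":[0,0,0],"twist":0,"gripper":91.8},{"delta_pos":[0,0,0],"twist":0,"gripper":91.8}])

```text
t: 23.1
eef_pos: [0.4371, 0.1269, 0.2123]
tool_rot: [0.134, 3.129, 0.045]
force: [0.3, 0.4, -0.4]
opening: 0.998
```

```bash
python3 - <<'E'
from h import *
im,KW=wrist("w7")
rects(im,KW,"blue",.046,150); rects(im,KW,"blue",.0,150)
s=arm.camera("scene"); cv2.imwrite("pics/s7.png",s[:,:,::-1])
cv2.imwrite("pics/c7.png",np.hstack([cv2.resize(s[100:300,300:500],(400,400),interpolation=2),im[:,120:520]])[:,:,::-1])
E
```

```text
t 23.1 tcp [437.1 126.9 212.3] jaw 85.1 f [ 0.3   0.35 -0.44] open 91.6 j [ 0.35  0.18 -0.73  2.04  0.12  0.95  1.04]
```

View pics/c7.png

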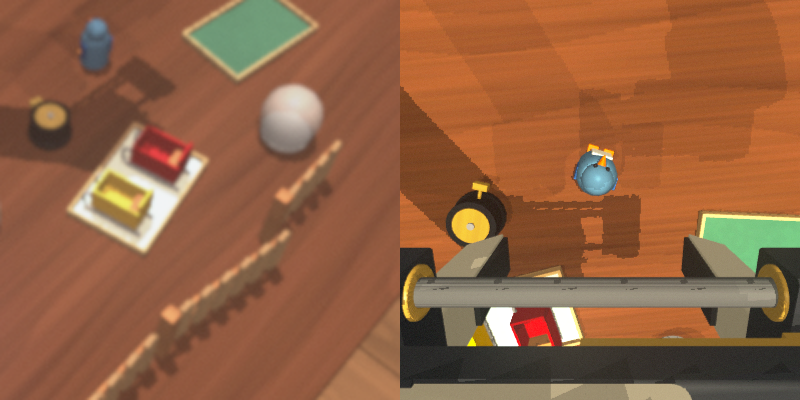

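Both sleighs stand in the white tray. The blue penguin is at wrist px (317,172), beak upward in the image.

```bash
python3 - <<'E'
from h import *
im=cv2.imread("pics/w7.png")[:,:,::-1].copy(); KW=cam("wrist")
COL["b2"]=((85,40,30),(120,255,255))
for k in blobs(im,"b2",300):
    x,y,w,h=cv2.boundingRect(k); print(x,y,w,h,cv2.minEnclosingCircle(k))
for uv,z in (((317,172),.035),((318,178),.062)): print(ray(KW,uv,z)*1000)
k=blobs(im,"b2",300)
rects(im,KW,"b2",.04)
p=proj(KW,np.array([.437,.127,.04])); print(p)
E
```

```text
294 151 44 44 ((316.5365905761719, 172.85365295410156), 23.11681365966797)
[[430.82682058 135.45630955  35.        ]]
[[430.91497189 135.52279019  62.        ]]
b2 px [316. 172.] xy 433.1 134.2 size 45.2 40.8 long 61.3
[309.49942627 179.58526499]
```

Request:
carry_out(series=[{"delta_pos":[-6,8.5,0],"twist":0,"gripper":91.8},{"delta_pos":[0,0,-45],"twist":0,"gripper":91.8},{"delta_pos":[0,0,-45],"twist":0,"gripper":91.8},{"delta_pos":[0,0,-40],"twist":0,"gripper":91.8},{"delta_pos":[0,0,-26],"twist":0,"gripper":91.8}], force=20)

```text
t: 23.82
eef_pos: [0.4295, 0.1361, 0.0548]
tool_rot: [0.132, 3.131, 0.044]
force: [-0.9, -0.1, -0.8]
opening: 1.0
```

Request:
carry_out(series=[{"delta_pos":[0,0,-16],"twist":0,"gripper":91.8},{"delta_pos":[0,0,-12],"twist":0,"gripper":91.8},{"delta_pos":[0,0,-8],"twist":0,"gripper":91.8},{"delta_pos":[0,0,-4],"twist":0,"gripper":91.8},{"delta_pos":[0,0,0],"twist":0,"gripper":91.8}])

```text
t: 24.45
eef_pos: [0.4311, 0.1356, 0.0167]
tool_rot: [0.133, 3.128, 0.044]
force: [0.7, 0.2, 0.4]
opening: 1.002
```

Request:
carry_out(series=[{"delta_pos":[0,0,0],"twist":0,"gripper":55},{"delta_pos":[0,0,0],"twist":0,"gripper":47},{"delta_pos":[0,0,0],"twist":0,"gripper":38},{"delta_pos":[0,0,0],"twist":0,"gripper":30},{"delta_pos":[0,0,0],"twist":0,"gripper":30}])

```text
t: 25.08
eef_pos: [0.4309, 0.1356, 0.0165]
tool_rot: [0.133, 3.128, 0.044]
force: [-0.7, -0.1, 0.3]
opening: 0.506
```

Request:
carry_out(series=[{"delta_pos":[0,0,0],"twist":0,"gripper":30},{"delta_pos":[0,0,0],"twist":0,"gripper":30},{"delta_pos":[0,0,0],"twist":0,"gripper":30},{"delta_pos":[0,0,0],"twist":0,"gripper":30},{"delta_pos":[0,0,0],"twist":0,"gripper":30}])

```text
t: 25.7
eef_pos: [0.4308, 0.1355, 0.0165]
tool_rot: [0.133, 3.129, 0.044]
force: [-0.4, -1.6, 0.8]
opening: 0.453
```

Request:
carry_out(series=[{"delta_pos":[0,0,5],"twist":0,"gripper":30},{"delta_pos":[0,0,15],"twist":0,"gripper":30},{"delta_pos":[0,0,35],"twist":0,"gripper":30},{"delta_pos":[0,0,45],"twist":0,"gripper":30},{"delta_pos":[0,0,40],"twist":0,"gripper":30}])

```text
t: 26.32
eef_pos: [0.4308, 0.136, 0.1588]
tool_rot: [0.132, 3.128, 0.045]
force: [0.3, 0.3, -0.5]
opening: 0.454
```

Request:
carry_out(series=[{"delta_pos":[10,16,0],"twist":0,"gripper":30},{"delta_pos":[18,30,0],"twist":0,"gripper":30},{"delta_pos":[18,30,0],"twist":0,"gripper":30},{"delta_pos":[18,30,0],"twist":0,"gripper":30},{"delta_pos":[18,30,0],"twist":0,"gripper":30}])

```text
t: 26.95
eef_pos: [0.5133, 0.2727, 0.1576]
tool_rot: [0.133, 3.128, 0.045]
force: [-0.1, -0.5, -1.4]
opening: 0.454
```

Request:
carry_out(series=[{"delta_pos":[18,30,0],"twist":0,"gripper":30},{"delta_pos":[18,30,0],"twist":0,"gripper":30},{"delta_pos":[14,24,0],"twist":0,"gripper":30},{"delta_pos":[8,14,0],"twist":0,"gripper":30},{"delta_pos":[0,0,0],"twist":0,"gripper":30}])

```text
t: 27.58
eef_pos: [0.5705, 0.3711, 0.1573]
tool_rot: [0.13, 3.129, 0.047]
force: [-0.7, -0.1, -0.5]
opening: 0.454
```

Request:
carry_out(series=[{"delta_pos":[0,0,0],"twist":0,"gripper":30},{"delta_pos":[0,0,0],"twist":0,"gripper":30},{"delta_pos":[0,0,0],"twist":0,"gripper":30},{"delta_pos":[0,0,0],"twist":0,"gripper":30},{"delta_pos":[0,0,0],"twist":0,"gripper":30}])

```text
t: 28.2
eef_pos: [0.5709, 0.3695, 0.1565]
tool_rot: [0.133, 3.128, 0.044]
force: [0.2, -0.1, -1.4]
opening: 0.457
```

```bash
python3 - <<'E'
from h import *
im,KW=wrist("w8"); rects(im,KW,"green",.005)
E
```

```text
t 28.2 tcp [570.9 369.5 156.5] jaw 85.1 f [ 0.19 -0.07 -1.45] open 41.9 j [-0.17  0.66 -0.65  1.55  0.43  1.05  0.57]
green px [267. 175.] xy 563.8 329.9 size 159.0 102.6 long 82.0
```

View pics/w8.png

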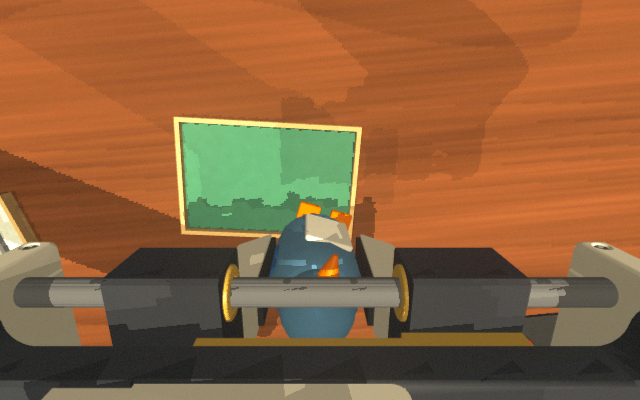

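The green tray floor measures 159×103 mm, centred at (564,330), and the penguin hangs over its +y half. Lowering.

Request:
carry_out(series=[{"delta_pos":[0,0,-35],"twist":0,"gripper":30},{"delta_pos":[0,0,-40],"twist":0,"gripper":30},{"delta_pos":[0,0,-25],"twist":0,"gripper":30},{"delta_pos":[0,0,-15],"twist":0,"gripper":30},{"delta_pos":[0,0,-8],"twist":0,"gripper":30}])

```text
t: 28.88
eef_pos: [0.5708, 0.3697, 0.033]
tool_rot: [0.133, 3.129, 0.044]
force: [-0.5, -0.2, 0.2]
opening: 0.452
```

Request:
carry_out(series=[{"delta_pos":[0,0,-5],"twist":0,"gripper":30},{"delta_pos":[0,0,-3],"twist":0,"gripper":30},{"delta_pos":[0,0,-2],"twist":0,"gripper":30},{"delta_pos":[0,0,0],"twist":0,"gripper":30},{"delta_pos":[0,0,0],"twist":0,"gripper":30}])

```text
t: 29.5
eef_pos: [0.5711, 0.3697, 0.0238]
tool_rot: [0.133, 3.128, 0.045]
force: [0.3, -0.6, -0.3]
opening: 0.452
```

Request:
carry_out(series=[{"delta_pos":[0,0,-0.6],"twist":0,"gripper":30},{"delta_pos":[0,0,-0.5],"twist":0,"gripper":30},{"delta_pos":[0,0,0],"twist":0,"gripper":30},{"delta_pos":[0,0,0],"twist":0,"gripper":30},{"delta_pos":[0,0,0],"twist":0,"gripper":30}])

```text
t: 30.12
eef_pos: [0.5708, 0.3696, 0.0224]
tool_rot: [0.133, 3.129, 0.044]
force: [-0.1, -0.7, -0.3]
opening: 0.454
```

Request:
carry_out(series=[{"delta_pos":[0,0,-0.4],"twist":0,"gripper":30},{"delta_pos":[0,0,-0.4],"twist":0,"gripper":30},{"delta_pos":[0,0,-0.3],"twist":0,"gripper":30},{"delta_pos":[0,0,0],"twist":0,"gripper":30},{"delta_pos":[0,0,0],"twist":0,"gripper":30}])

```text
t: 30.75
eef_pos: [0.5709, 0.3696, 0.0216]
tool_rot: [0.133, 3.128, 0.044]
force: [-1.2, -1.7, 3.1]
opening: 0.453
```

Request:
carry_out(series=[{"delta_pos":[0,0,0],"twist":0,"gripper":44},{"delta_pos":[0,0,0],"twist":0,"gripper":48},{"delta_pos":[0,0,0],"twist":0,"gripper":54},{"delta_pos":[0,0,0],"twist":0,"gripper":60},{"delta_pos":[0,0,0],"twist":0,"gripper":60}])

```text
t: 31.38
eef_pos: [0.5709, 0.3696, 0.0213]
tool_rot: [0.133, 3.129, 0.044]
force: [-0.2, -0.4, 0.7]
opening: 0.653
```

Request:
carry_out(series=[{"delta_pos":[0,0,0],"twist":0,"gripper":60},{"delta_pos":[0,0,15],"twist":0,"gripper":60},{"delta_pos":[0,0,50],"twist":0,"gripper":60},{"delta_pos":[0,0,60],"twist":0,"gripper":60},{"delta_pos":[0,0,50],"twist":0,"gripper":91.8}])

```text
t: 32.0
eef_pos: [0.5711, 0.3702, 0.2001]
tool_rot: [0.132, 3.127, 0.047]
force: [1.3, 0.0, -0.8]
opening: 0.718
```

Request:
carry_out(series=[{"delta_pos":[-7,-25,15],"twist":0.02,"gripper":91.8},{"delta_pos":[-13.5,-51,0],"twist":0.03,"gripper":91.8},{"delta_pos":[-13.5,-51,0],"twist":0.03,"gripper":91.8},{"delta_pos":[-13.5,-51,0],"twist":0.03,"gripper":91.8},{"delta_pos":[-13.5,-51,0],"twist":0.03,"gripper":91.8}])

```text
t: 32.62
eef_pos: [0.5095, 0.1391, 0.2124]
tool_rot: [-0.088, 3.13, 0.044]
force: [0.7, -0.8, 0.1]
opening: 1.001
```

Request:
carry_out(series=[{"delta_pos":[-13.5,-51,0],"twist":0.03,"gripper":91.8},{"delta_pos":[-13.5,-51,0],"twist":0.03,"gripper":91.8},{"delta_pos":[-13.5,-51,0],"twist":0.03,"gripper":91.8},{"delta_pos":[-13.5,-51,0],"twist":0.03,"gripper":91.8},{"delta_pos":[-13.5,-51,0],"twist":0.0,"gripper":91.8}])

```text
t: 33.25
eef_pos: [0.4422, -0.1159, 0.2126]
tool_rot: [-0.275, 3.121, 0.043]
force: [0.7, -0.2, -0.6]
opening: 1.0
```

Request:
carry_out(series=[{"delta_pos":[-7,-28,0],"twist":0,"gripper":91.8},{"delta_pos":[0,0,0],"twist":0,"gripper":91.8},{"delta_pos":[0,0,0],"twist":0,"gripper":91.8},{"delta_pos":[0,0,0],"twist":0,"gripper":91.8},{"delta_pos":[0,0,0],"twist":0,"gripper":91.8}])

```text
t: 33.88
eef_pos: [0.4357, -0.1413, 0.2114]
tool_rot: [-0.278, 3.123, 0.046]
force: [-0.7, 0.5, 0.1]
opening: 0.998
```

```bash
python3 - <<'E'
from h import *
im,KW=wrist("w9"); rects(im,KW,"white",.035)
for k in blobs(im,"white",300): print(cv2.boundingRect(k),cv2.minEnclosingCircle(k))
s=arm.camera("scene")
cv2.imwrite("pics/c9.png",np.hstack([cv2.resize(s[50:250,300:500],(400,400),interpolation=2),im[:,120:520]])[:,:,::-1])
E
```

```text
t 33.88 tcp [ 435.7 -141.3  211.4] jaw 100.2 f [-0.74  0.51  0.09] open 91.6 j [ 0.9   0.2  -0.69  2.02  0.12  0.97  1.9 ]
white px [452. 319.] xy 583.4 60.0 size 40.6 38.3 long 8.2
white px [405. 307.] xy 577.1 13.0 size 193.5 70.2 long 99.2
white px [188. 259.] xy 553.7 -258.6 size 76.3 30.9 long 142.2
white px [306. 175.] xy 435.3 -142.4 size 44.2 44.2 long 34.8
white px [271.  92.] xy 357.6 -195.4 size 32.2 30.4 long 156.3
(435, 308, 35, 29) ((452.72454833984375, 321.0196838378906), 19.65522003173828)
(335, 287, 163, 51) ((416.0, 314.0), 84.20223999023438)
(157, 238, 58, 39) ((185.0, 260.0), 32.24913024902344)
(289, 154, 43, 45) ((308.1288757324219, 176.89175415039062), 22.968185424804688)
(253, 71, 35, 36) ((268.5395812988281, 89.51438903808594), 18.520198822021484)
```

View pics/c9.png

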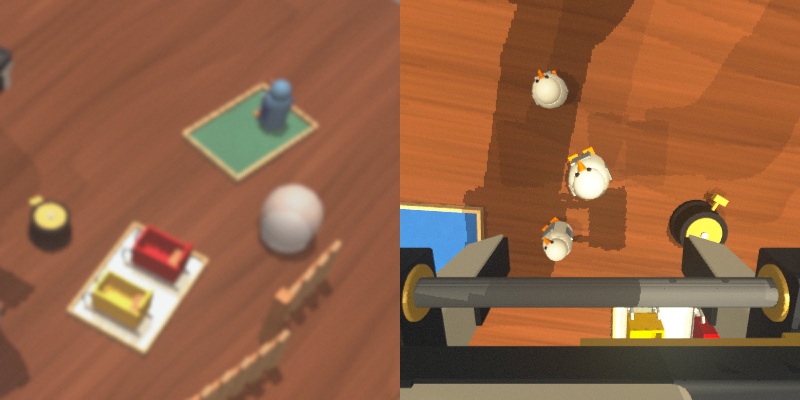

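Blue penguin stands in the green tray. The target white penguin (44 mm blob, px (308,177)) is directly under the TCP.

Request:
carry_out(series=[{"delta_pos":[0,-0.5,-40],"twist":0,"gripper":91.8},{"delta_pos":[0,0,-45],"twist":0,"gripper":91.8},{"delta_pos":[0,0,-45],"twist":0,"gripper":91.8},{"delta_pos":[0,0,-25],"twist":0,"gripper":91.8},{"delta_pos":[0,0,-16],"twist":0,"gripper":91.8}])

```text
t: 34.6
eef_pos: [0.4349, -0.1423, 0.0389]
tool_rot: [-0.275, 3.124, 0.048]
force: [-0.5, 0.4, 0.1]
opening: 1.0
```

Request:
carry_out(series=[{"delta_pos":[0,0,-10],"twist":0,"gripper":91.8},{"delta_pos":[0,0,-8],"twist":0,"gripper":91.8},{"delta_pos":[0,0,-4],"twist":0,"gripper":91.8},{"delta_pos":[0,0,-2],"twist":0,"gripper":91.8},{"delta_pos":[0,0,0],"twist":0,"gripper":91.8}])

```text
t: 35.22
eef_pos: [0.4356, -0.143, 0.0166]
tool_rot: [-0.274, 3.123, 0.045]
force: [-0.0, -0.4, -1.0]
opening: 1.001
```

Request:
carry_out(series=[{"delta_pos":[0,0,0],"twist":0,"gripper":55},{"delta_pos":[0,0,0],"twist":0,"gripper":47},{"delta_pos":[0,0,0],"twist":0,"gripper":38},{"delta_pos":[0,0,0],"twist":0,"gripper":30},{"delta_pos":[0,0,0],"twist":0,"gripper":30}])

```text
t: 35.85
eef_pos: [0.4354, -0.1429, 0.0163]
tool_rot: [-0.274, 3.123, 0.046]
force: [0.6, -1.0, 0.2]
opening: 0.503
```

Request:
carry_out(series=[{"delta_pos":[0,0,0],"twist":0,"gripper":30},{"delta_pos":[0,0,0],"twist":0,"gripper":30},{"delta_pos":[0,0,0],"twist":0,"gripper":30},{"delta_pos":[0,0,0],"twist":0,"gripper":30},{"delta_pos":[0,0,0],"twist":0,"gripper":30}])

```text
t: 36.48
eef_pos: [0.4354, -0.143, 0.0163]
tool_rot: [-0.274, 3.123, 0.046]
force: [0.8, -0.5, 1.5]
opening: 0.454
```

Request:
carry_out(series=[{"delta_pos":[0,0,5],"twist":0,"gripper":30},{"delta_pos":[0,0,15],"twist":0,"gripper":30},{"delta_pos":[0,0,35],"twist":0,"gripper":30},{"delta_pos":[0,0,50],"twist":0,"gripper":30},{"delta_pos":[0,0,45],"twist":0,"gripper":30}])

```text
t: 37.1
eef_pos: [0.4353, -0.1425, 0.1687]
tool_rot: [-0.275, 3.122, 0.046]
force: [1.7, -1.6, -1.1]
opening: 0.453
```

Request:
carry_out(series=[{"delta_pos":[6,20,20],"twist":-0.02,"gripper":30},{"delta_pos":[12.5,45,0],"twist":-0.03,"gripper":30},{"delta_pos":[12.5,45,0],"twist":-0.03,"gripper":30},{"delta_pos":[12.5,45,0],"twist":-0.03,"gripper":30},{"delta_pos":[12.5,45,0],"twist":-0.03,"gripper":30}])

```text
t: 37.72
eef_pos: [0.4915, 0.0585, 0.1873]
tool_rot: [-0.054, 3.132, 0.044]
force: [0.2, -0.9, -1.1]
opening: 0.453
```

Request:
carry_out(series=[{"delta_pos":[12.5,45,0],"twist":-0.03,"gripper":30},{"delta_pos":[12.5,45,0],"twist":-0.03,"gripper":30},{"delta_pos":[12.5,45,0],"twist":-0.03,"gripper":30},{"delta_pos":[12.5,45,0],"twist":-0.03,"gripper":30},{"delta_pos":[12,40,0],"twist":0,"gripper":30}])

```text
t: 38.35
eef_pos: [0.5532, 0.2789, 0.1873]
tool_rot: [0.132, 3.128, 0.045]
force: [1.0, 0.2, -0.3]
opening: 0.452
```

Request:
carry_out(series=[{"delta_pos":[5,15,0],"twist":0,"gripper":30},{"delta_pos":[0,0,0],"twist":0,"gripper":30},{"delta_pos":[0,0,0],"twist":0,"gripper":30},{"delta_pos":[0,0,0],"twist":0,"gripper":30},{"delta_pos":[0,0,0],"twist":0,"gripper":30}])

```text
t: 38.98
eef_pos: [0.5586, 0.2908, 0.1864]
tool_rot: [0.135, 3.128, 0.043]
force: [0.1, -0.7, -1.2]
opening: 0.458
```

Request:
carry_out(series=[{"delta_pos":[0,0,-40],"twist":0,"gripper":30},{"delta_pos":[0,0,-45],"twist":0,"gripper":30},{"delta_pos":[0,0,-35],"twist":0,"gripper":30},{"delta_pos":[0,0,-20],"twist":0,"gripper":30},{"delta_pos":[0,0,-10],"twist":0,"gripper":30}])

```text
t: 39.6
eef_pos: [0.5583, 0.2918, 0.0356]
tool_rot: [0.133, 3.129, 0.044]
force: [0.1, 1.0, -0.5]
opening: 0.453
```

Request:
carry_out(series=[{"delta_pos":[0,0,-7],"twist":0,"gripper":30},{"delta_pos":[0,0,-4],"twist":0,"gripper":30},{"delta_pos":[0,0,-1.5],"twist":0,"gripper":30},{"delta_pos":[0,0,0],"twist":0,"gripper":30},{"delta_pos":[0,0,0],"twist":0,"gripper":30}])

```text
t: 40.22
eef_pos: [0.5586, 0.2922, 0.0242]
tool_rot: [0.133, 3.128, 0.045]
force: [-0.5, 0.1, -1.7]
opening: 0.451
```

Request:
carry_out(series=[{"delta_pos":[0,0,-0.6],"twist":0,"gripper":30},{"delta_pos":[0,0,-0.5],"twist":0,"gripper":30},{"delta_pos":[0,0,-0.4],"twist":0,"gripper":30},{"delta_pos":[0,0,0],"twist":0,"gripper":30},{"delta_pos":[0,0,0],"twist":0,"gripper":30}])

```text
t: 40.85
eef_pos: [0.5583, 0.2921, 0.0223]
tool_rot: [0.133, 3.129, 0.044]
force: [-0.9, 0.4, -1.0]
opening: 0.457
```

Request:
carry_out(series=[{"delta_pos":[0,0,-0.4],"twist":0,"gripper":30},{"delta_pos":[0,0,-0.4],"twist":0,"gripper":30},{"delta_pos":[0,0,-0.3],"twist":0,"gripper":30},{"delta_pos":[0,0,0],"twist":0,"gripper":30},{"delta_pos":[0,0,0],"twist":0,"gripper":30}])

```text
t: 41.48
eef_pos: [0.5584, 0.2921, 0.0214]
tool_rot: [0.133, 3.128, 0.044]
force: [-1.3, -1.3, 1.9]
opening: 0.454
```

Request:
carry_out(series=[{"delta_pos":[0,0,0],"twist":0,"gripper":44},{"delta_pos":[0,0,0],"twist":0,"gripper":48},{"delta_pos":[0,0,0],"twist":0,"gripper":54},{"delta_pos":[0,0,0],"twist":0,"gripper":54},{"delta_pos":[0,0,0],"twist":0,"gripper":54}])

```text
t: 42.1
eef_pos: [0.5583, 0.2921, 0.0212]
tool_rot: [0.133, 3.129, 0.044]
force: [-0.4, -0.3, 0.2]
opening: 0.589
```

Request:
carry_out(series=[{"delta_pos":[0,0,0],"twist":0,"gripper":54},{"delta_pos":[0,0,15],"twist":0,"gripper":54},{"delta_pos":[0,0,50],"twist":0,"gripper":54},{"delta_pos":[0,0,60],"twist":0,"gripper":54},{"delta_pos":[0,0,50],"twist":0,"gripper":91.8}])

```text
t: 42.72
eef_pos: [0.5586, 0.2927, 0.1998]
tool_rot: [0.132, 3.127, 0.046]
force: [0.3, 0.2, 0.0]
opening: 0.656
```

Request:
carry_out(series=[{"delta_pos":[-7,-22,15],"twist":-0.02,"gripper":91.8},{"delta_pos":[-14,-50,0],"twist":-0.04,"gripper":91.8},{"delta_pos":[-14,-50,0],"twist":-0.04,"gripper":91.8},{"delta_pos":[-14,-50,0],"twist":-0.04,"gripper":91.8},{"delta_pos":[-14,-50,0],"twist":-0.04,"gripper":91.8}])

```text
t: 43.35
eef_pos: [0.4949, 0.0687, 0.2123]
tool_rot: [0.414, 3.1, 0.042]
force: [0.4, -0.7, -0.2]
opening: 0.994
```

Request:
carry_out(series=[{"delta_pos":[-13,-50,0],"twist":-0.04,"gripper":91.8},{"delta_pos":[-5,-20,0],"twist":0,"gripper":91.8},{"delta_pos":[0,0,0],"twist":0,"gripper":91.8},{"delta_pos":[0,0,0],"twist":0,"gripper":91.8},{"delta_pos":[0,0,0],"twist":0,"gripper":91.8}])

```text
t: 43.98
eef_pos: [0.4777, 0.0018, 0.2115]
tool_rot: [0.471, 3.092, 0.043]
force: [0.2, -0.4, -0.5]
opening: 1.001
```

```bash
python3 - <<'E'
from h import *
im,KW=wrist("w10"); COL["disc"]=((20,110,60),(35,255,255)); rects(im,KW,"disc",.036,60)
s=arm.camera("scene")
cv2.imwrite("pics/c10.png",np.hstack([cv2.resize(s[50:250,300:500],(400,400),interpolation=2),im[:,120:520]])[:,:,::-1])
E
```

```text
t 43.98 tcp [477.7   1.8 211.5] jaw 72.7 f [ 0.15 -0.39 -0.48] open 91.9 j [ 0.57  0.23 -0.69  1.99  0.15  0.96  1.08]
disc px [321. 321.] xy 650.9 -41.2 size 72.0 45.5 long 71.6
disc px [132. 308.] xy 560.9 -242.8 size 36.0 25.3 long 16.2
disc px [504. 293.] xy 680.7 177.8 size 61.4 13.3 long 178.9
disc px [303. 180.] xy 476.9 -5.8 size 40.8 40.7 long 72.4
disc px [303. 142.] xy 440.8 6.2 size 16.8 15.2 long 155.5
```

View pics/c10.png

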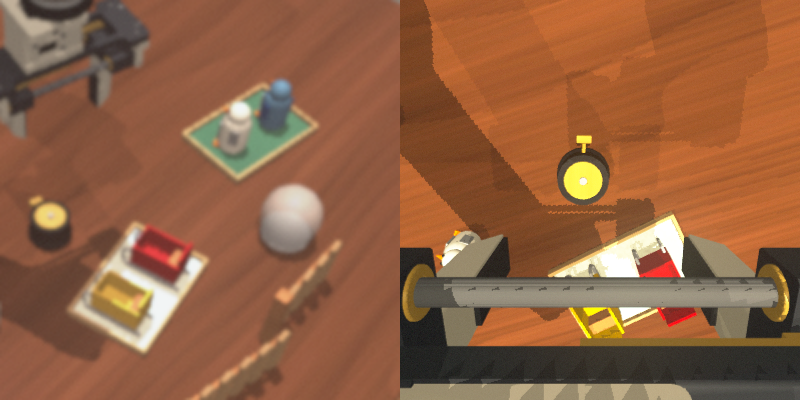

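Both penguins stand in the green tray. The music box disc is at px (303,180), which is (477,-6) mm, with the key square to the jaws.

Request:
carry_out(series=[{"delta_pos":[-1,-7.5,-20],"twist":0,"gripper":91.8},{"delta_pos":[0,0,-50],"twist":0,"gripper":91.8},{"delta_pos":[0,0,-50],"twist":0,"gripper":91.8},{"delta_pos":[0,0,-30],"twist":0,"gripper":91.8},{"delta_pos":[0,0,-18],"twist":0,"gripper":91.8}], force=25)

```text
t: 44.7
eef_pos: [0.4756, -0.0066, 0.0416]
tool_rot: [0.474, 3.095, 0.043]
force: [-0.3, -0.4, 0.7]
opening: 1.0
```

Request:
carry_out(series=[{"delta_pos":[0,0,-13],"twist":0,"gripper":91.8},{"delta_pos":[0,0,-9],"twist":0,"gripper":91.8},{"delta_pos":[0,0,-5],"twist":0,"gripper":91.8},{"delta_pos":[0,0,-3.5],"twist":0,"gripper":91.8},{"delta_pos":[0,0,0],"twist":0,"gripper":91.8}])

```text
t: 45.32
eef_pos: [0.4766, -0.0075, 0.0129]
tool_rot: [0.475, 3.092, 0.042]
force: [0.9, -0.2, 0.3]
opening: 0.999
```

Request:
carry_out(series=[{"delta_pos":[0,0,0],"twist":0,"gripper":66},{"delta_pos":[0,0,0],"twist":0,"gripper":60},{"delta_pos":[0,0,0],"twist":0,"gripper":52},{"delta_pos":[0,0,0],"twist":0,"gripper":45},{"delta_pos":[0,0,0],"twist":0,"gripper":42}])

```text
t: 45.95
eef_pos: [0.4765, -0.0073, 0.0128]
tool_rot: [0.475, 3.092, 0.042]
force: [-0.5, -0.1, 0.8]
opening: 0.582
```

Request:
carry_out(series=[{"delta_pos":[0,0,0],"twist":0,"gripper":42},{"delta_pos":[0,0,0],"twist":0,"gripper":42},{"delta_pos":[0,0,0],"twist":0,"gripper":42},{"delta_pos":[0,0,0],"twist":0,"gripper":42},{"delta_pos":[0,0,0],"twist":0,"gripper":42}])

```text
t: 46.58
eef_pos: [0.4765, -0.0073, 0.0128]
tool_rot: [0.475, 3.092, 0.042]
force: [-0.5, 0.5, 3.1]
opening: 0.587
```

Request:
carry_out(series=[{"delta_pos":[0,0,5],"twist":0,"gripper":42},{"delta_pos":[0,0,15],"twist":0,"gripper":42},{"delta_pos":[0,0,35],"twist":0,"gripper":42},{"delta_pos":[0,0,50],"twist":0,"gripper":42},{"delta_pos":[0,0,45],"twist":0,"gripper":42}])

```text
t: 47.2
eef_pos: [0.4761, -0.0073, 0.1649]
tool_rot: [0.474, 3.092, 0.042]
force: [0.5, -0.9, -1.9]
opening: 0.582
```

Request:
carry_out(series=[{"delta_pos":[5,-18,0],"twist":0,"gripper":42},{"delta_pos":[12,-42,0],"twist":0,"gripper":42},{"delta_pos":[12,-42,0],"twist":0,"gripper":42},{"delta_pos":[12,-42,0],"twist":0,"gripper":42},{"delta_pos":[12,-42,0],"twist":0,"gripper":42}])

```text
t: 47.82
eef_pos: [0.5285, -0.1956, 0.1617]
tool_rot: [0.476, 3.094, 0.042]
force: [-0.1, 0.2, -0.8]
opening: 0.583
```

Request:
carry_out(series=[{"delta_pos":[12,-42,0],"twist":0,"gripper":42},{"delta_pos":[12,-42,0],"twist":0,"gripper":42},{"delta_pos":[10,-40,0],"twist":0,"gripper":42},{"delta_pos":[4.5,-18,0],"twist":0,"gripper":42},{"delta_pos":[0,0,0],"twist":0,"gripper":42}])

```text
t: 48.45
eef_pos: [0.5669, -0.3363, 0.1616]
tool_rot: [0.479, 3.093, 0.043]
force: [-0.3, 0.8, -2.1]
opening: 0.588
```

Request:
carry_out(series=[{"delta_pos":[0,0,0],"twist":0,"gripper":42},{"delta_pos":[0,0,0],"twist":0,"gripper":42},{"delta_pos":[0,0,0],"twist":0,"gripper":42},{"delta_pos":[0,0,0],"twist":0,"gripper":42},{"delta_pos":[0,0,0],"twist":0,"gripper":42}])

```text
t: 49.08
eef_pos: [0.5679, -0.3353, 0.1628]
tool_rot: [0.475, 3.092, 0.042]
force: [0.5, -0.0, -1.1]
opening: 0.582
```

```bash
python3 - <<'E'
from h import *
im,KW=wrist("w11"); rects(im,KW,"blue",.005)
E
```

```text
t 49.08 tcp [ 567.9 -335.3  162.8] jaw 72.5 f [ 0.53 -0.04 -1.11] open 53.4 j [ 0.88  0.6  -0.53  1.58  0.3   1.04  1.54]
blue px [312. 170.] xy 562.9 -334.6 size 159.4 103.0 long 95.6
```

View pics/w11.png

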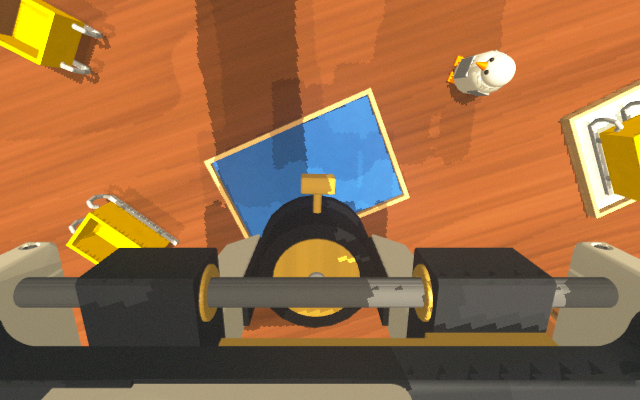

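Request:
carry_out(series=[{"delta_pos":[0,0,-35],"twist":0,"gripper":42},{"delta_pos":[0,0,-40],"twist":0,"gripper":42},{"delta_pos":[0,0,-30],"twist":0,"gripper":42},{"delta_pos":[0,0,-18],"twist":0,"gripper":42},{"delta_pos":[0,0,-9],"twist":0,"gripper":42}])

```text
t: 49.75
eef_pos: [0.5677, -0.3353, 0.0299]
tool_rot: [0.475, 3.093, 0.043]
force: [-0.3, -0.1, -0.6]
opening: 0.581
```

Request:
carry_out(series=[{"delta_pos":[0,0,-6],"twist":0,"gripper":42},{"delta_pos":[0,0,-3],"twist":0,"gripper":42},{"delta_pos":[0,0,-1.5],"twist":0,"gripper":42},{"delta_pos":[0,0,0],"twist":0,"gripper":42},{"delta_pos":[0,0,0],"twist":0,"gripper":42}])

```text
t: 50.38
eef_pos: [0.5681, -0.3355, 0.0206]
tool_rot: [0.475, 3.091, 0.042]
force: [1.0, -0.2, -0.9]
opening: 0.584
```

Request:
carry_out(series=[{"delta_pos":[0,0,-0.6],"twist":0,"gripper":42},{"delta_pos":[0,0,-0.5],"twist":0,"gripper":42},{"delta_pos":[0,0,-0.4],"twist":0,"gripper":42},{"delta_pos":[0,0,0],"twist":0,"gripper":42},{"delta_pos":[0,0,0],"twist":0,"gripper":42}])

```text
t: 51.0
eef_pos: [0.5679, -0.3354, 0.0187]
tool_rot: [0.475, 3.092, 0.042]
force: [0.2, -0.8, -1.4]
opening: 0.583
```

Request:
carry_out(series=[{"delta_pos":[0,0,-0.4],"twist":0,"gripper":42},{"delta_pos":[0,0,-0.4],"twist":0,"gripper":42},{"delta_pos":[0,0,-0.3],"twist":0,"gripper":42},{"delta_pos":[0,0,0],"twist":0,"gripper":42},{"delta_pos":[0,0,0],"twist":0,"gripper":42}])

```text
t: 51.62
eef_pos: [0.5679, -0.3354, 0.0179]
tool_rot: [0.475, 3.092, 0.042]
force: [-1.6, 0.5, 3.1]
opening: 0.588
```

Request:
carry_out(series=[{"delta_pos":[0,0,0],"twist":0,"gripper":56},{"delta_pos":[0,0,0],"twist":0,"gripper":60},{"delta_pos":[0,0,0],"twist":0,"gripper":66},{"delta_pos":[0,0,0],"twist":0,"gripper":72},{"delta_pos":[0,0,0],"twist":0,"gripper":72}])

```text
t: 52.25
eef_pos: [0.5679, -0.3354, 0.0176]
tool_rot: [0.475, 3.092, 0.042]
force: [0.4, 0.2, -0.8]
opening: 0.781
```

Request:
carry_out(series=[{"delta_pos":[0,0,0],"twist":0,"gripper":72},{"delta_pos":[0,0,15],"twist":0,"gripper":72},{"delta_pos":[0,0,50],"twist":0,"gripper":72},{"delta_pos":[0,0,60],"twist":0,"gripper":72},{"delta_pos":[0,0,60],"twist":0,"gripper":72}])

```text
t: 52.88
eef_pos: [0.5679, -0.3352, 0.2056]
tool_rot: [0.474, 3.091, 0.042]
force: [1.2, -1.1, 0.7]
opening: 0.783
```

Request:
carry_out(series=[{"delta_pos":[-25,-20,10],"twist":0,"gripper":72},{"delta_pos":[-35,-25,0],"twist":0,"gripper":72},{"delta_pos":[-35,-25,0],"twist":0,"gripper":72},{"delta_pos":[-20,-15,0],"twist":0,"gripper":72},{"delta_pos":[0,0,0],"twist":0,"gripper":72}])

```text
t: 53.5
eef_pos: [0.4507, -0.4228, 0.2136]
tool_rot: [0.482, 3.091, 0.039]
force: [-0.1, -0.2, -0.2]
opening: 0.782
```

```bash
python3 - <<'E'
from h import *
t=arm.camera("top"); s=arm.camera("scene")
print(yaw())
t0=cv2.imread("pics/top0.png")[:,:,::-1].copy()
for n,im in(("before",t0),("after",t)):
    g=[k for k in blobs(im,"white",400) if cv2.boundingRect(k)[0]<210<sum(cv2.boundingRect(k)[::2])]
    print(n,[cv2.minEnclosingCircle(k) for k in g])
print("gate region diff",cv2.absdiff(t0,t)[115:150,205:400].mean(),"globe",cv2.absdiff(t0,t)[148:185,190:228].mean())
a=cv2.resize(s[50:330,180:500],(640,560),interpolation=2)
cv2.imwrite("pics/f1.png",a[:,:,::-1]); cv2.imwrite("pics/f2.png",cv2.resize(t[100:310,120:520],(800,420),interpolation=2)[:,:,::-1])
E
```

```text
(np.float64(72.56018962225787), {'t': 53.6, 'joint_pos': array([ 1.11988521,  0.47850422, -0.53834388,  1.64248487,  0.23468085,
        1.09124815,  1.78892287]), 'joint_vel': array([-0.02098186,  0.00888955, -0.01513742, -0.00086026, -0.00159719,
       -0.00256411,  0.00095094]), 'joint_torque': array([ 1.60545565e+00, -5.27859521e+01, -5.87838694e+00, -2.69693863e+01,
        9.35271895e-02,  1.18971295e-01,  2.00577948e-02]), 'eef_pos': array([ 0.45374519, -0.41980834,  0.21352859]), 'tool_rot': array([0.47427732, 3.09072183, 0.04209507]), 'force': array([ 0.10354276,  0.83466183, -0.16920389]), 'torque': array([ 0.11517986, -0.140675  ,  0.02016263]), 'opening': 0.7843708962170104})
before [((207.5, 166.42308044433594), 15.05277156829834), ((309.0, 58.0), 309.1311340332031)]
after [((207.5, 166.42308044433594), 15.05277156829834), ((309.0, 59.0), 309.1311340332031)]
gate region diff 1.606007326007326 globe 1.4850640113798008
```

View pics/f1.png

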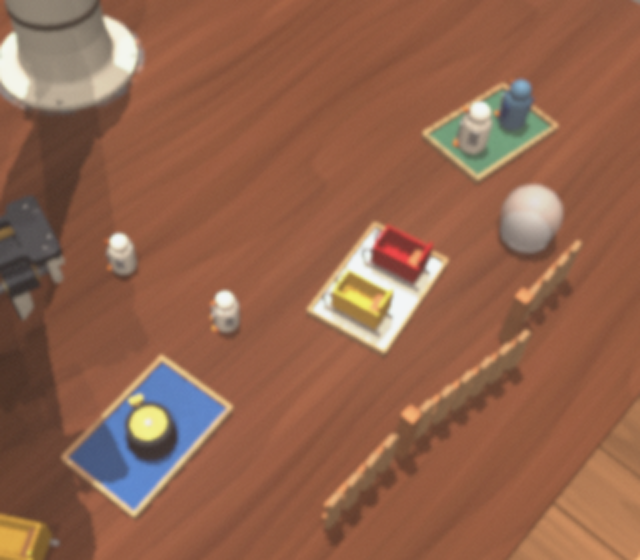

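View pics/f2.png

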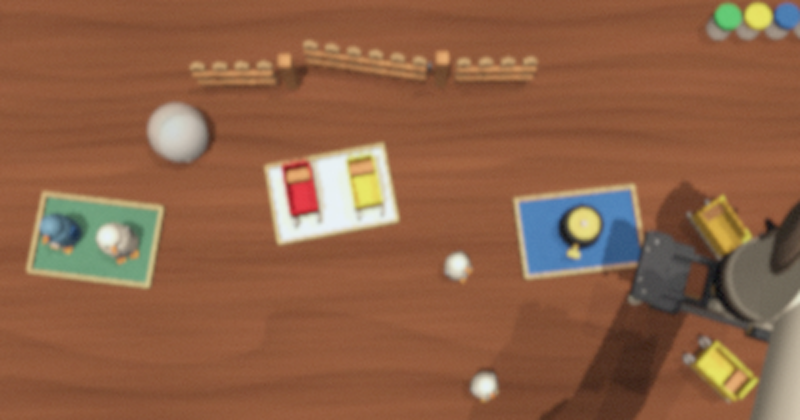

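All five ornaments stand in their trays, and the globe, gate and decoys haven't moved. Handing in.

```bash
python3 -c "
from station import arm
print(arm.close_job())"
```

```text
the job is handed in; nothing more can be done
None
```

All five ornaments are sorted and the job is handed in at about 54 s. Both sleighs are in the white tray, the blue and the 42 mm white penguin are in the green tray, and the music box base is in the blue tray. I worked in that order. Each one was lowered in steps of under 1 mm until a light contact, about 3 N or less, and then released.

- **Last checks:** the final scene and top pictures show all five upright inside their trays. The gripper was clear at 0.21 m. The globe's position was identical before and after. The gate and fence area was unchanged apart from image noise, and the decoys I could see had not moved.
- **What disagreed or went off plan:**
  - **Joint 7 limit:** on the way to the crimson sleigh, joint 7 ran up to its limit (-2.56 of -2.57). I turned the jaws half a turn to get clear, but the tool kept a tilt of about 1.5° for the last four objects. No lean shows in the final views.
  - **White tray:** its centre differed by up to 6 mm between views, which was within the placing margin.
  - **Yellow sleigh:** it landed about 6 mm further towards one side than planned, still inside the tray.

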